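Set a vial carousel back one notch

ROBOT

A 6-joint arm with a two-finger parallel gripper is mounted at the origin on the work surface. World frame = base frame: x ahead of the robot, y to its left, z up, the work surface at z = 0. Lengths are in mm, angles in rad, forces in N, time in s.
With the tool pointing down it reaches from about 275 to 750 mm from the base axis. Payload 10.2 kg.
Tool frame: the origin (TCP) lies midway between the tips of the shut fingers; the grasp point (between the pads) lies 19 mm behind it (ctrl.grasp_offset is the distance from the TCP to the grasp point, in mm); z points along the fingers, y is the line along which they close (so a half turn about z gives the same grasp; the last joint's range is limited). The gripper opens to 85 mm and grips with 20 to 120 N. Pads are 22 mm wide; open, the fingers measure 114 mm over their backs; the gripper's body (76 mm by 85 mm) begins 54 mm behind the grasp point. The pads swing forward as they close: fully open they stand 13 mm farther back than shut.
Start: joints at [-1.437, 0.313, 1.498, -0, 1.331, -0.223], TCP at [183.358, -491.946, 231.294] pointing down, gripper open.
Joint ranges: [-2.94, 2.94], [-0.97, 2.17], [0.19, 2.56], [-1.23, 4.37], [0.02, 3.11], [-2.88, 2.88]. Speed limits (rad/s): [2.39, 2.39, 3.01, 3.14, 3.14, 3.14].

INTERFACE

Orientations are given as a unit quaternion [w, x, y, z].
In Python, from rig import ctrl, viewer, models gives the robot as it stands. The module is installed in compiled form; this text tells all that it offers.
- The arm moves only by the shell command python3 -m pendant 'ROWS' [OPENING] [FORCE]. ROWS is text: rows parted by semicolons, each of 4 numbers parted by spaces: the shift along the tool's x, y, z in m, then the turn about the tool's z in rad. In form: x y z yaw; .... A call has 1 to 10 rows; each row shifts and turns the commanded pose from where the row before left it, along the tool's axes as they then stand; what a row does not reach is not made up. A row lasts 1/8 s, in which the tool goes at most 62.5 mm and 10.7 degrees, less where a joint would pass 70% of its speed; a pose out of reach is approached as far as the arm can. A call is refused whole if a number of a shift passes 0.0625 or a number of a turn 0.188, either way. A call with a gripper value outside its range is refused whole. OPENING is the opening, from 0 (shut) to 1 (fully open), set as the call begins (- or left out, the last holds). The fingers move at their own pace and stop on an object; FORCE is the grip in N (left out, the last holds). Time passes only in rows, so rows that do not move let the fingers close. It gives the time, the measured TCP pose, the force, the opening and the grip force at its end, in the units of the state.
- ctrl.sense(): the state, without advancing time (a new reading comes with each control period).
- viewer.capture(name): name is "side" or "top" or "wrist"; returns a dict with "color" (480x640x3 uint8, red, green, blue), "vertical_fov" (degrees; the focal length in pixels is half the picture's height over the tangent of half this angle, whatever the lens; pixels are square), "cx", "cy" (the principal point, pixels), "pose" (4x4, takes a point from camera to world coordinates). Camera axes: x right, y down, z forward; pixel columns grow to the right and rows downward; lengths in mm; the calibration is good to about 2 mm. The wrist camera is an equidistant fisheye: a pixel r from the principal point sees the ray r / f radians off the axis. A picture is of the moment at which its call begins. There is no depth.
- ctrl.finish_job(): hands the job in; it is judged then, once.
Trained networks look in the newest picture that a camera, given by its name, has taken for a name from the list of things; names that differ only in an ending like _2 or _b are one class to them, and where a whole thing is asked for, a point or a joint stands for the part that bears it (a point fixed in the world has none). Each returns a list of dicts, best first, with "p" (0 to 1); they miss things now and then, are a little off and sometimes report something else, mostly with a low value. They report only what shows in the picture. A call takes as long as a camera call.
- models.boxes_of(camera, query): "at" ([x, y, z] in mm, in world coordinates, good to about 4 mm: the middle of the surface that is visible of it).
The state is a dict: "time_s": time; "joints": joint angles; "dq": joint speeds; "tau": joint torques, N m; "eef_pos": TCP position; "ee_rot": TCP orientation; "force": force on the tool from outside, world axes, zero at the start; "wrist_torque": the same for the moment, N m; "grip_width": opening from 0.0 (shut) to 1.0 (fully open); "grip_force": force on a finger pad.
Only numpy, scipy, OpenCV 4.12 (cv2) and the standard library are available. Lean on these libraries where they do the work, as an engineer would, in place of code of your own. Each camera call takes 0.05 s, during which the arm holds its last target. There are 200 camera calls.

TASK

The amber vial with the orange cap has gone one notch past the dosing spout. With a fingertip, push the red ratchet pawl's upright tab so that the pawl lifts out of the wheel and stays thrown back; then push the wheel backward (counter-clockwise seen from above) by one of its blue pegs, exactly one notch, so that the amber vial stands under the spout, and tip the pawl over again so that it drops fully home in the next notch. Take no vial out of its pocket and leave the other things on the bench where they are.

Things in the scene. Friction and masses are not known exactly. Their poses are not given: they have to be found in the camera images.
- doser: White vial doser, fixed: drum 270 mm across, 50 mm high, carrying a horizontal wheel. Origin at bench level on the wheel's vertical axis, z up, x away from the robot at yaw 0. In this frame the pawl's pivot is at (32.1, 135.5, 89) mm and the pawl, when down, points along azimuth -0.6 rad from its pivot (clockwise round the rim). An aluminium cheek 98 mm high stands outside the pivot.
- wheel (a joint): Turn of the wheel about the vertical, rad: positive = counter-clockwise from above = backward. -0.045 to 0.005 at the start. Twelve teeth: one notch = 30 degrees = 0.524 rad. Pawl home, it has play from about -0.10 to +0.02 about each full notch, and cannot go backward beyond that. Light friction (0.1 N m); it stays where it is left.
- wheel_top (a point): Centre of the wheel's top face, 75 mm above the bench. Aluminium wheel, 254 mm diameter; dark saw teeth on the rim (radius 104 to 126 mm, 11 mm high), steep faces looking counter-clockwise; inside, twelve pockets with white walls 12 mm high, radius 43 to 69 mm.
- peg0 (a point): Top centre of one of six identical blue pegs on the wheel: 10 mm diameter, 40 mm tall (75 to 115 mm above the bench), 92 mm from the wheel's axis, 60 degrees apart. In the doser's frame this one is at azimuth = wheel joint value; it turns with the wheel.
- pawl (a joint): Swing of the red pawl about its horizontal pivot, rad: 0 = down, nose home in a notch; 1.35 = thrown back against its stop. No spring: beyond about 0.85 it falls back by its own weight and stays there; below about 0.7 it drops towards the wheel. Weight 80 g.
- pawl_pivot (a point): Pivot of the pawl, 89 mm above the bench, fixed to the doser. The pawl is L-shaped: arm (8 mm wide, 12 mm high) level to 55 mm from the pivot when down, the nose at its end reaching 26 mm inward over the teeth; tab upright over the pivot.
- pawl_tab (a point): Middle of the top edge of the pawl's upright tab (20 mm wide across the swing, 6 mm thick, straight above the pivot when down, top 60 mm above it). Pushed level, away from the arm's side and about 20 mm above pivot height, it lifts the arm and lies back, arm almost upright (13 degrees short), tab 13 mm above pivot height. Pushing the raised arm the other way brings it down again.
- spout (a point): Lower tip of the steel dosing spout, 124 mm above the bench, fixed, 54.5 mm from the wheel's axis at azimuth -20 degrees in the doser's frame. It hangs from a level arm (142 to 158 mm above the bench) on a column of radius 10 mm, 160 mm from the axis at the same azimuth.
- vial_amber: Amber vial with orange cap, 18 mm diameter, 42 mm tall, loose in a pocket of the wheel (standing on the wheel's top, 75 mm above the bench), 30 degrees clockwise of the spout at the start. Origin at the centre of its underside, z up.
- vial_a: Clear vial with white cap, 18 mm diameter, 42 mm tall, loose in a wheel pocket. Origin at the centre of its underside.
- vial_b: Clear vial with white cap, 18 mm diameter, 42 mm tall, loose in a wheel pocket. Origin at the centre of its underside.
- vial_c: Clear vial with white cap, 18 mm diameter, 42 mm tall, loose in a wheel pocket. Origin at the centre of its underside.
- crucible: White ceramic bowl on the bench, 64 mm across, 38 mm high; to be left alone. Origin at the centre of its underside.
- spatula: Steel spatula lying on the bench, 190 mm long; to be left alone. Origin in its underside.
- reagent: White jar with blue cap, 60 mm across, 115 mm high; to be left alone. Origin at the centre of its underside.
- beaker: Steel beaker, 72 mm across, 85 mm high; to be left alone. Origin at the centre of its underside.

How it is judged:
By the outcome, as a careful person would: the job done as asked, in the order asked, and still so for the second after the job is handed in, with the robot touching nothing.
It also fails if it takes over 51 s, if anything falls off the work surface, if the arm or the gripper's body presses on something with over 40 N, if the wrist force passes 120 N, or if a joint passes its speed limit or range.

## Working session

There is one attempt and no reset: what is moved stays moved. The work goes in short steps, Python scripts to look and compute and a shell command to move; the robot and the scene stay as the last step left them, time stands still between calls to the robot, and variables do not carry over. Pictures are saved under pics/ and viewed, at most 10 in all, crops included, and the job is handed in when it is done.

```bash
mkdir -p pics; python3 - <<'E'
from rig import ctrl, viewer, models
import cv2,numpy as np
s=ctrl.sense();print(s['time_s'],s['eef_pos'],s['ee_rot'],s['grip_width'])
ims=[]
for c in ("top","side"):
    d=viewer.capture(c);im=d['color'][:,:,::-1];cv2.imwrite(f'pics/{c}0.png',im)
    print(c,np.round(d['pose'],3).tolist(),d['vertical_fov'],d['cx'],d['cy'])
    for q in ["wheel_top","peg0","pawl_pivot","pawl_tab","spout","vial_amber","doser","reagent","beaker","crucible"]:
        print(c,q,[(np.round(b['at'],0).tolist(),round(b['p'],2)) for b in models.boxes_of(c,q)[:6]])
E
```

```text
0.0 [ 183.31245004 -491.67483228  230.75243571] [-6.25792345e-04  9.84132407e-01  1.77434533e-01  2.88178226e-05] 1.0029500913352252
top [[0.012, -0.983, 0.183, 360.03], [-1.0, -0.007, 0.026, -0.713], [-0.025, -0.183, -0.983, 1125.853], [0.0, 0.0, 0.0, 1.0]] 55.22569005974954 311.8399207871938 243.9714280606326
top wheel_top [([548.0, -44.0, 74.0], 0.58)]
top peg0 [([548.0, -48.0, 73.0], 0.93)]
top pawl_pivot [([552.0, -50.0, 77.0], 0.89)]
top pawl_tab [([595.0, 75.0, 97.0], 0.76)]
top spout [([556.0, -47.0, 74.0], 0.83)]
top vial_amber [([592.0, -84.0, 118.0], 0.45)]
top doser [([554.0, -48.0, 74.0], 0.91)]
top reagent [([592.0, 416.0, 99.0], 0.68)]
top beaker [([384.0, 404.0, 50.0], 0.95)]
top crucible [([474.0, -412.0, 21.0], 0.85), ([383.0, 407.0, 49.0], 0.42)]
side [[0.995, -0.053, 0.08, 423.668], [-0.094, -0.688, 0.719, -1007.697], [0.017, -0.723, -0.69, 1118.107], [0.0, 0.0, 0.0, 1.0]] 42.024847756222584 317.7311616782706 246.3451031452122
side wheel_top [([549.0, -76.0, 76.0], 0.9)]
side peg0 [([548.0, -78.0, 78.0], 0.69)]
side pawl_pivot [([566.0, -94.0, 78.0], 0.94)]
side pawl_tab [([587.0, 81.0, 95.0], 0.77)]
side spout [([562.0, -95.0, 77.0], 0.68)]
side vial_amber []
side doser [([564.0, -93.0, 73.0], 0.91)]
side reagent [([597.0, 408.0, 75.0], 0.74)]
side beaker [([384.0, 374.0, 60.0], 0.67)]
side crucible [([472.0, -383.0, 39.0], 0.56)]
```

View pics/top0.png

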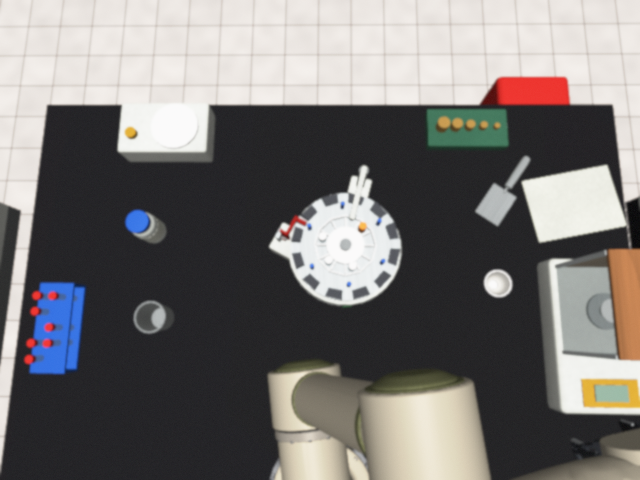

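View pics/side0.png

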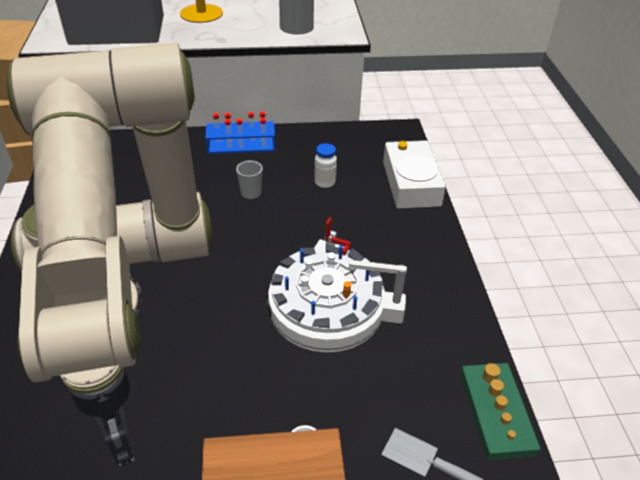

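```bash
cat > h.py <<'E'
import numpy as np,cv2
def proj(d,P):
    T=np.linalg.inv(d['pose']);p=np.asarray(P,float)@T[:3,:3].T+T[:3,3]
    f=240/np.tan(np.radians(d['vertical_fov']/2))
    return np.c_[d['cx']+f*p[:,0]/p[:,2],d['cy']+f*p[:,1]/p[:,2]]
def pol(r,a,z): return [r*np.cos(a),r*np.sin(a),z]
def world(x,y,yaw,P):
    P=np.asarray(P,float);c,s=np.cos(yaw),np.sin(yaw)
    return np.c_[x+c*P[:,0]-s*P[:,1],y+s*P[:,0]+c*P[:,1],P[:,2]]
def blobs(im,lo,hi,amin=4):
    hsv=cv2.cvtColor(im,cv2.COLOR_RGB2HSV);m=cv2.inRange(hsv,lo,hi)
    n,l,st,c=cv2.connectedComponentsWithStats(m)
    return [c[i] for i in range(1,n) if st[i,4]>=amin]
E
python3 - <<'E'
from rig import viewer
from h import *
from scipy.optimize import least_squares
ds=[viewer.capture(c) for c in("top","side")]
roi=[(280,180,410,310),(260,220,415,350)]
B=[]
for d,r in zip(ds,roi):
    b=[p for p in blobs(d['color'],(105,100,50),(130,255,255),3) if r[0]<p[0]<r[2] and r[1]<p[1]<r[3]]
    B.append(np.array(b));print(np.round(b).tolist())
def res(v):
    out=[]
    W=world(v[0],v[1],v[2],[pol(92,k*np.pi/3,95) for k in range(6)])
    for d,b in zip(ds,B):
        p=proj(d,W);D=np.linalg.norm(p[:,None]-b[None],axis=2);j=D.argmin(0)
        out.append((p[j]-b).ravel())
    return np.concatenate(out)
best=min((least_squares(res,[550,-50,y],loss='soft_l1') for y in np.linspace(0,1,8)),key=lambda r:r.cost)
print(best.x,best.cost,np.round(res(best.x),1))
x,y,a=best.x
vis=[]
for k in range(6):
    W=world(x,y,a+k*np.pi/3,[pol(54.5,-.349,124),pol(160,-.349,158),[32.1,135.5,89],[32.1,135.5,149]])
    print(k,a+k*np.pi/3,np.round(W[:,:2]).tolist(),[np.round(proj(d,W)).tolist() for d in ds])
for d,r in zip(ds,roi):
    im=d['color'][r[1]-40:r[3]+10,r[0]-20:r[2]+10,::-1]
    vis.append(cv2.resize(im,(390,430),interpolation=cv2.INTER_CUBIC))
cv2.imwrite('pics/crop.png',np.hstack(vis))
E
```

```text
[[342.0, 204.0], [379.0, 221.0], [309.0, 226.0], [383.0, 261.0], [311.0, 266.0], [349.0, 284.0]]
[[340.0, 251.0], [302.0, 254.0], [367.0, 274.0], [286.0, 282.0], [355.0, 302.0], [313.0, 306.0]]
[554.22220246 -47.9970636   -9.35134079] 5.842641087542332 [-0.4  0.8 -1.1  0.7 -0.3  0.3 -1.1  0.2 -0.1  0.  -0.9 -0.2  0.4  1.3
  0.3  2.   0.2 -0.1  0.4  0.9  0.2  1.1  0.2  1.5]
0 -9.351340790847317 [[502.0, -33.0], [400.0, -4.0], [532.0, -185.0], [532.0, -185.0]] [[[339.0, 264.0], [325.0, 310.0], [405.0, 254.0], [410.0, 249.0]], [[304.0, 266.0], [257.0, 249.0], [324.0, 329.0], [324.0, 310.0]]]
1 -8.304143239650719 [[515.0, -86.0], [440.0, -160.0], [662.0, -136.0], [662.0, -136.0]] [[[363.0, 258.0], [399.0, 292.0], [382.0, 199.0], [386.0, 191.0]], [[312.0, 283.0], [278.0, 300.0], [381.0, 307.0], [384.0, 288.0]]]
2 -7.256945688454122 [[568.0, -101.0], [594.0, -203.0], [684.0, 2.0], [684.0, 2.0]] [[[369.0, 235.0], [418.0, 221.0], [323.0, 189.0], [323.0, 181.0]], [[336.0, 287.0], [356.0, 312.0], [381.0, 262.0], [383.0, 243.0]]]
3 -6.209748137257524 [[607.0, -63.0], [708.0, -92.0], [576.0, 89.0], [576.0, 89.0]] [[[352.0, 218.0], [366.0, 170.0], [285.0, 234.0], [283.0, 228.0]], [[352.0, 273.0], [401.0, 269.0], [330.0, 239.0], [331.0, 220.0]]]
4 -5.162550586060926 [[593.0, -10.0], [669.0, 64.0], [446.0, 40.0], [446.0, 40.0]] [[[328.0, 224.0], [295.0, 186.0], [306.0, 291.0], [305.0, 288.0]], [[343.0, 257.0], [372.0, 222.0], [278.0, 256.0], [277.0, 237.0]]]
5 -4.115353034864328 [[541.0, 5.0], [515.0, 107.0], [424.0, -98.0], [424.0, -98.0]] [[[321.0, 247.0], [274.0, 255.0], [367.0, 301.0], [369.0, 299.0]], [[319.0, 253.0], [305.0, 213.0], [270.0, 300.0], [269.0, 282.0]]]
```

View pics/crop.png

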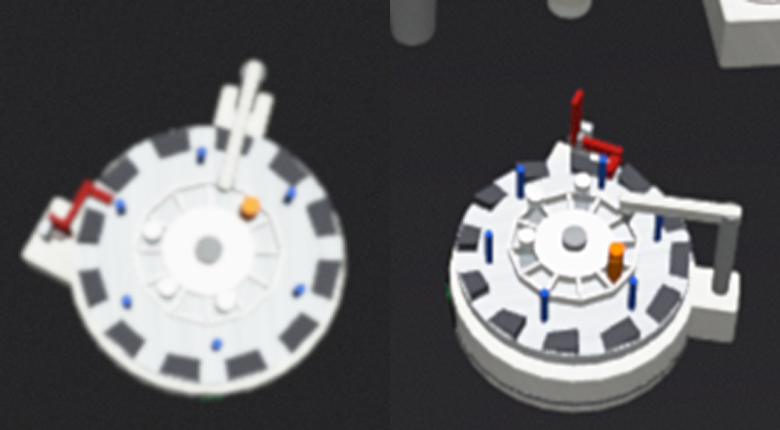

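```bash
cat >> h.py <<'E'
X0,Y0,YAW=554.2,-48.0,0.098
def shift(p,q,tgt):
    """tool-axis shift in mm for pose p,q to world target"""
    from scipy.spatial.transform import Rotation as R
    return R.from_quat([q[1],q[2],q[3],q[0]]).inv().apply(np.array(tgt)-p)
def yaw_of(q):
    from scipy.spatial.transform import Rotation as R
    m=R.from_quat([q[1],q[2],q[3],q[0]]).as_matrix();return np.arctan2(m[1,1],m[0,1]) # azimuth of tool y
PIV=world(X0,Y0,YAW,[[32.1,135.5,89]])[0]
U=np.array([np.cos(YAW-.6),np.sin(YAW-.6),0])
def pawlpt(front,h): return PIV+front*U+[0,0,h]
E
python3 -m pendant '0 0 0 -0.178;0 0 0 -0.178;0 0 0 -0.178;0 0 0 -0.178;0 0 0 0' 0
python3 - <<'E'
from rig import ctrl
from h import *
s=ctrl.sense();p,q=s['eef_pos'],s['ee_rot'];print(PIV,U,yaw_of(q),YAW-.6)
for f,h in((32,142),(32,20),(-25,20)):print(f,h,np.round(pawlpt(f,h)),np.round(shift(p,q,pawlpt(f,h)),1))
E
```

```text
time_s: 1.82
eef_pos: [183.4, -491.9, 231.3]
ee_rot: [0.0, 0.861, 0.509, 0.0]
force: [0.4, 0.1, 0.4]
grip_width: -0.002
grip_force: 0.0
[572.88822418  89.99061663  89.        ] [ 0.87662196 -0.48117974  0.        ] -0.503581415492193 -0.502
32 142 [601.  75. 231.] [6.977e+02 9.230e+01 3.000e-01]
32 20 [601.  75. 109.] [697.7  92.3 122.3]
-25 20 [551. 102. 109.] [697.6  35.3 122.3]
```

```bash
python3 -m pendant '0.058 0.0077 0 0;0.058 0.0077 0 0;0.058 0.0077 0 0;0.058 0.0077 0 0;0.058 0.0077 0 0;0.058 0.0077 0 0;0.058 0.0077 0 0;0.058 0.0077 0 0;0.058 0.0077 0 0;0.058 0.0077 0 0'
python3 -m pendant '0.058 0.0077 0 0;0.058 0.0077 0 0;0 0 0.03 0;0 0 0 0;0 0 0 0'
python3 - <<'E'
from rig import ctrl,viewer
from h import *
s=ctrl.sense();p,q=s['eef_pos'],s['ee_rot'];print(yaw_of(q))
for f,h in((32,20),(-25,20)):print(f,h,np.round(shift(p,q,pawlpt(f,h)),1))
a=viewer.capture('wrist')['color'];b=viewer.capture('top')['color'][150:300,250:400];
cv2.imwrite('pics/w1.png',np.hstack([cv2.resize(a,(400,300)),cv2.resize(b,(300,300),interpolation=2)])[:,:,::-1])
E
```

```text
time_s: 3.08
eef_pos: [530.9, -18.8, 231.4]
ee_rot: [0.0, 0.862, 0.507, 0.0]
force: [0.5, -0.1, 0.4]
grip_width: -0.0
grip_force: 0.0
time_s: 3.7
eef_pos: [599.4, 73.2, 202.5]
ee_rot: [0.0, 0.861, 0.508, 0.0]
force: [0.0, 0.5, 0.7]
grip_width: 0.001
grip_force: 0.0
-0.5044720773477157
32 20 [ 1.9  0.5 93.5]
-25 20 [  1.8 -56.5  93.4]
```

View pics/w1.png

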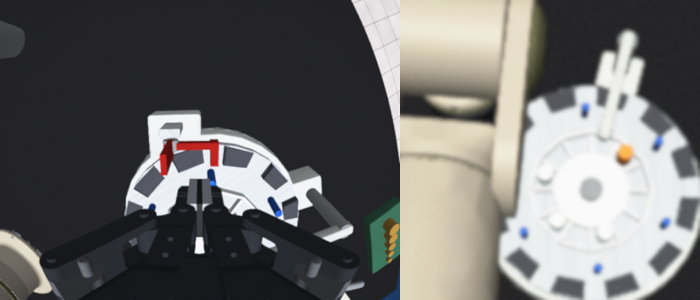

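```bash
python3 - <<'E'
from rig import viewer,ctrl
from h import *
d=viewer.capture('wrist')
P=[pawlpt(0,60),pawlpt(0,0),pawlpt(55,0)]+list(world(X0,Y0,YAW,[pol(92,np.pi/3-.02,115),pol(92,-.02,115)]))+[ctrl.sense()['eef_pos']]
T=np.linalg.inv(d['pose']);f=240/np.tan(np.radians(d['vertical_fov']/2));c=[]
im=d['color'][:,:,::-1].copy()
for X in P:
    v=T[:3,:3]@X+T[:3,3];r=np.hypot(v[0],v[1]);t=np.arctan2(r,v[2]);c.append((d['cx']+f*t*v[0]/r,d['cy']+f*t*v[1]/r))
    cv2.drawMarker(im,tuple(int(round(k)) for k in c[-1]),(0,255,0),0,10,1)
print(np.round(c).tolist(),np.round(d['pose'],2).tolist())
cv2.imwrite('pics/w2.png',cv2.resize(im[150:380,180:500],(800,575),interpolation=2))
E
```

```text
[[267.0, 258.0], [278.0, 231.0], [355.0, 231.0], [342.0, 294.0], [448.0, 341.0], [325.0, 304.0]] [[0.88, -0.46, -0.13, 631.29], [-0.48, -0.84, -0.25, 136.4], [0.0, 0.28, -0.96, 345.81], [0.0, 0.0, 0.0, 1.0]]
```

View pics/w2.png

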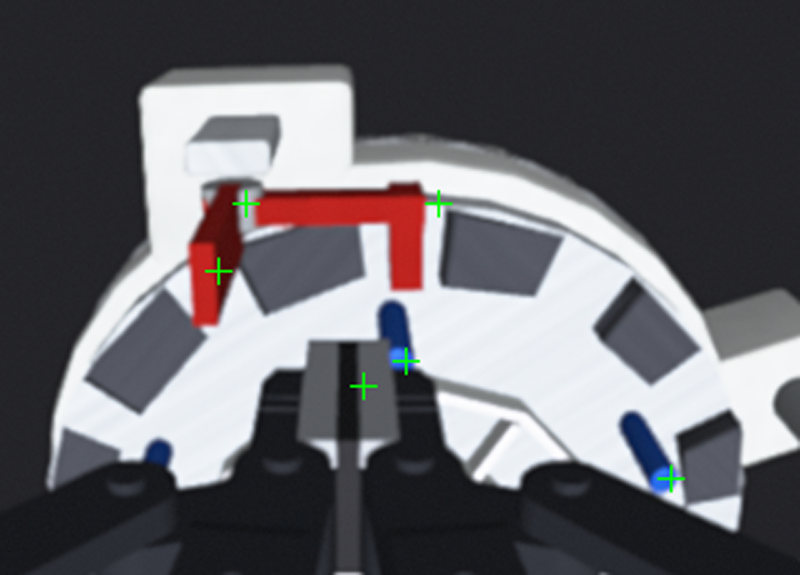

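```bash
python3 -m pendant '0 0 0.05 0;0 0 0.043 0;0 0 0 0;0 0 0 0'
python3 -m pendant '0 -0.007 0 0;0 -0.007 0 0;0 -0.007 0 0;0 -0.007 0 0;0 -0.007 0 0;0 -0.007 0 0;0 -0.007 0 0;0 -0.006 0 0;0 0 0 0;0 0 0 0'
python3 - <<'E'
from rig import viewer
from h import *
a=viewer.capture('wrist')['color'];b=viewer.capture('side')['color'][180:330,250:400];
cv2.imwrite('pics/w3.png',np.hstack([cv2.resize(a[100:400,120:520],(400,300)),cv2.resize(b,(300,300),interpolation=2)])[:,:,::-1])
E
```

```text
time_s: 4.35
eef_pos: [599.8, 73.5, 109.5]
ee_rot: [0.0, 0.861, 0.509, 0.001]
force: [0.2, -0.4, 0.7]
grip_width: 0.001
grip_force: 0.0
time_s: 5.6
eef_pos: [551.2, 100.1, 108.3]
ee_rot: [0.0, 0.861, 0.509, 0.0]
force: [0.0, 0.5, 0.5]
grip_width: 0.003
grip_force: 0.0
```

View pics/w3.png

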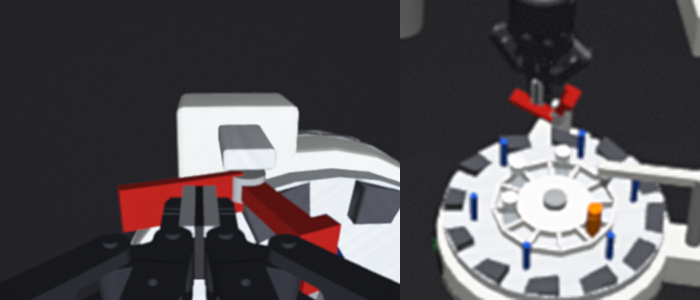

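```bash
python3 -m pendant '0 -0.006 0 0;0 -0.005 0 0;0 0 0 0;0 0 -0.03 0;0 0 -0.05 0;0 0 -0.03 0.178;0 0 0 0.178;0 0 0 0.178;0 0 0 0.178;0 0 0 0'
python3 - <<'E'
from rig import viewer,ctrl
from h import *
s=ctrl.sense();p,q=s['eef_pos'],s['ee_rot'];print(yaw_of(q))
from scipy.optimize import least_squares
d=viewer.capture('side');b=d['color'][180:330,250:400]
w=-.0246
for off in (20,):
  for a in (0,.524):
    # tip centre behind the peg (clockwise side) by off mm along tangent
    P=world(X0,Y0,YAW,[pol(92,np.pi+w+a-off/92,97)])[0]
    print(a,np.round(P),np.round(shift(p,q,P),1))
W=world(X0,Y0,YAW,[pol(92,np.pi+w,115)]);print(W)
cv2.imwrite('pics/w4.png',cv2.resize(b,(400,400),interpolation=2)[:,:,::-1])
E
```

```text
time_s: 6.95
eef_pos: [541.4, 105.4, 218.3]
ee_rot: [0.0, 0.984, 0.178, -0.0]
force: [0.3, -1.0, 1.0]
grip_width: 0.005
grip_force: 0.0
-1.2124073987375026
0 [463. -35.  97.] [-122.5  103.9  121.3]
0.524 [469. -82.  97.] [-133.8  150.2  121.3]
[[462.44771651 -54.74673811 115.        ]]
```

View pics/w4.png

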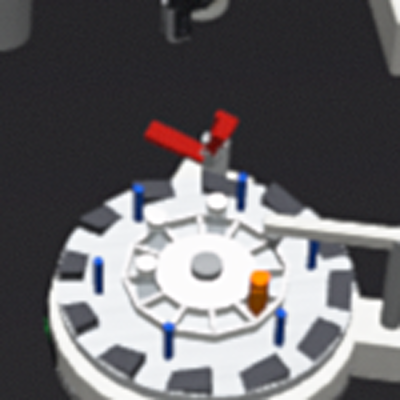

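```bash
python3 -m pendant '-0.041 0.033 0 0;-0.041 0.033 0 0;-0.041 0.033 0 0;0 0 0 0;0 0 0.05 0;0 0 0.05 0;0 0 0.021 0;0 0 0 0;0 0 0 0'
python3 - <<'E'
from rig import ctrl
from h import *
s=ctrl.sense();p,q=s['eef_pos'],s['ee_rot']
for off in (24,14):
  for a in (0,.13,.26,.39,.52):
    P=world(X0,Y0,YAW,[pol(92,np.pi-.025+a-off/92,97)])[0];print(off,a,np.round(shift(p,q,P),1))
E
```

```text
time_s: 8.12
eef_pos: [461.6, -30.1, 98.3]
ee_rot: [0.0, 0.984, 0.178, 0.001]
force: [0.0, 0.3, -0.3]
grip_width: -0.005
grip_force: 0.0
24 0 [1.8 1.5 1.3]
24 0.13 [-3.7 12.1  1.3]
24 0.26 [-7.8 23.3  1.3]
24 0.39 [-10.4  35.    1.3]
24 0.52 [-11.5  46.9   1.3]
14 0 [-2.9 10.3  1.3]
14 0.13 [-7.2 21.4  1.3]
14 0.26 [-10.1  33.    1.3]
14 0.39 [-11.4  44.9   1.3]
14 0.52 [-11.2  56.9   1.4]
```

```bash
cat > meas.py <<'E'
from rig import viewer,ctrl
from h import *
from scipy.optimize import least_squares
import sys
g=float(sys.argv[1])
ds=[viewer.capture(c) for c in("top","side")]
roi=[(280,180,410,310),(260,220,415,350)]
B=[np.array([p for p in blobs(d['color'],(105,100,50),(130,255,255),3) if r[0]<p[0]<r[2] and r[1]<p[1]<r[3]]) for d,r in zip(ds,roi)]
def res(v):
    W=world(X0,Y0,v[0],[pol(92,k*np.pi/3,95) for k in range(6)]);o=[]
    for d,b in zip(ds,B):
        if len(b)==0: continue
        p=proj(d,W);D=np.linalg.norm(p[:,None]-b[None],axis=2);j=D.argmin(0);o.append((p[j]-b)[D.min(0)<8].ravel())
    return np.concatenate(o)
for i,d in enumerate(ds):
    S=B; 
r=min((least_squares(lambda v:np.sum(np.square(np.r_[res(v),0])) if 0 else np.pad(res(v),(0,24))[:24],[0.0734+a]) for a in (g-.05,g,g+.05)),key=lambda r:r.cost-0*r.cost)
print('wheel turn since start',r.x[0]-.0734,'cost',r.cost,[len(b) for b in B])
E
python3 -m pendant '-0.003 0.008 0 0;-0.003 0.008 0 0;-0.002 0.007 0 0;-0.002 0.007 0 0;-0.001 0.006 0 0;-0.0005 0.005 0 0;0 0.004 0 0;0 0 0 0;0 0 0 0'
python3 meas.py 0.39
```

```text
time_s: 9.25
eef_pos: [465.6, -76.4, 97.3]
ee_rot: [0.0, 0.984, 0.177, -0.0]
force: [-0.4, 0.2, -0.5]
grip_width: -0.003
grip_force: 0.0
wheel turn since start 0.4472201445671231 cost 22.904672021610956 [4, 5]
```

```bash
python3 -m pendant '0 0.002 0 0;0 0.002 0 0;0 0.002 0 0;0 0 0 0;0 0 0 0;0 0 0 0'
python3 meas.py 0.51; python3 - <<'E'
from rig import viewer
from h import *
d=viewer.capture('side');e=viewer.capture('top')
k=lambda a:cv2.resize(a,(390,400),interpolation=2)
cv2.imwrite('pics/w5.png',np.hstack([k(d['color'][180:340,260:416]),k(e['color'][150:310,270:426])])[:,:,::-1])
E
```

```text
time_s: 10.1
eef_pos: [467.7, -82.1, 97.3]
ee_rot: [0.0, 0.984, 0.177, -0.0]
force: [-0.1, 0.4, -0.3]
grip_width: 0.002
grip_force: 0.0
wheel turn since start 0.5073301352892161 cost 22.8858159601724 [4, 5]
```

View pics/w5.png

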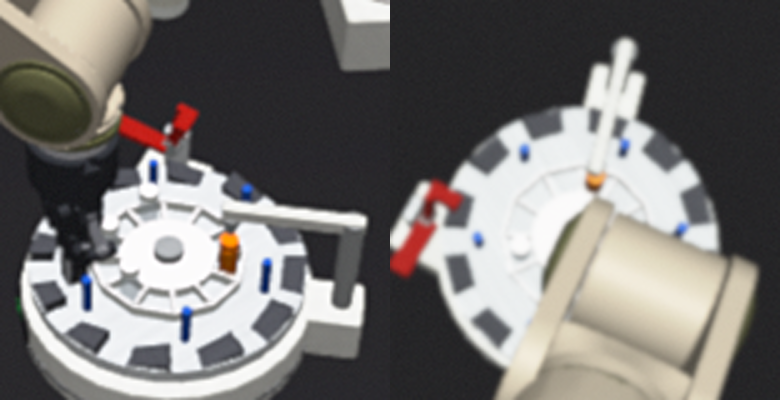

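```bash
python3 -m pendant '0 -0.005 0 0;0 -0.006 0 0;0 0 -0.04 0;0 0 -0.05 0;0 0 -0.03 -0.178;0 -0.05 0 -0.178;0 -0.055 0 -0.178;0 -0.055 0 -0.178;0 0 0 0;0 0 0 0'
python3 meas.py 0.51
python3 - <<'E'
from rig import ctrl
from h import *
s=ctrl.sense();p,q=s['eef_pos'],s['ee_rot'];print(yaw_of(q))
for f,h in((-30,130),(-30,42),(-5,36),(45,26)):print(f,h,np.round(pawlpt(f,h)),np.round(shift(p,q,pawlpt(f,h)),1))
E
```

```text
time_s: 11.55
eef_pos: [360.1, 47.4, 217.5]
ee_rot: [0.0, 0.861, 0.509, 0.0]
force: [0.5, -1.1, 0.1]
grip_width: -0.0
grip_force: 0.0
wheel turn since start 0.5087687580483259 cost 24.307613593435335 [6, 6]
-0.5034268628833197
-30 130 [547. 104. 219.] [140.1 135.5  -1.7]
-30 42 [547. 104. 131.] [140.1 135.4  86.3]
-5 36 [569.  92. 125.] [140.2 160.4  92.3]
45 26 [612.  68. 115.] [140.2 210.4 102.3]
```

```bash
python3 -m pendant '0.046 0.045 0 0;0.046 0.045 0 0;0.046 0.045 0 0;0 0 0 0;0 0 0.05 0;0 0 0.037 0;0 0 0 0;0 0.008 0.002 0;0 0.008 0.002 0;0 0.008 0.002 0'
python3 -m pendant '0 0.005 0.001 0;0 0.005 0.001 0;0 0.005 0.001 0;0 0.005 0.002 0;0 0.005 0.002 0;0 0.005 0.002 0;0 0.005 0.001 0;0 0.005 0.001 0;0 0.005 0 0;0 0.004 0 0'
python3 -m pendant '0 0.004 0 0;0 0.004 0 0;0 0 0 0;0 0 0 0;0 0 -0.05 0;0 0 -0.05 0;-0.055 0 0 0;-0.055 0 0 0;-0.055 0 0 0;0 0 0 0'
python3 -m pendant '-0.055 0 0 0;-0.055 0 0 0;-0.055 0 0 0;0 0 0 0'
python3 meas.py 0.51; python3 - <<'E'
from rig import viewer
from h import *
d=viewer.capture('side');e=viewer.capture('top')
k=lambda a:cv2.resize(a,(390,400),interpolation=2)
cv2.imwrite('pics/w6.png',np.hstack([k(d['color'][180:340,260:416]),k(e['color'][150:310,270:426])])[:,:,::-1])
E
```

```text
time_s: 12.9
eef_pos: [561.2, 89.9, 125.1]
ee_rot: [0.0, 0.861, 0.509, 0.001]
force: [-0.3, -0.3, -0.0]
grip_width: -0.006
grip_force: 0.4
time_s: 14.15
eef_pos: [603.4, 66.6, 113.3]
ee_rot: [0.0, 0.861, 0.509, 0.0]
force: [-1.1, 0.0, -0.3]
grip_width: 0.001
grip_force: 0.0
time_s: 15.4
eef_pos: [529.5, -84.2, 213.6]
ee_rot: [0.0, 0.862, 0.508, -0.0]
force: [0.3, 0.3, 0.1]
grip_width: -0.0
grip_force: 0.0
time_s: 15.9
eef_pos: [450.5, -228.3, 213.3]
ee_rot: [0.0, 0.862, 0.508, -0.0]
force: [-0.5, 1.9, 0.7]
grip_width: -0.002
grip_force: 0.0
wheel turn since start 0.5187778161995048 cost 27.55872556112079 [6, 5]
```

View pics/w6.png

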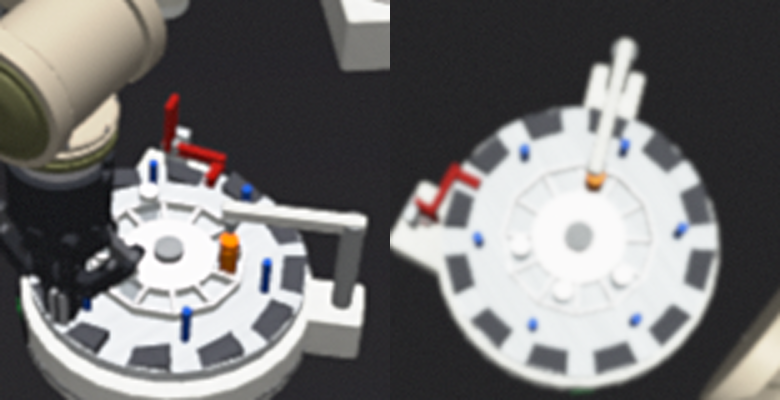

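```bash
python3 - <<'E'
from rig import viewer,ctrl
from h import *
for c,(x0,y0,x1,y1) in(('top',(265,195,320,260)),('side',(310,205,365,265))):
    a=cv2.imread(f'pics/{c}0.png')[:,:,::-1];b=viewer.capture(c)['color']
    m=[(lambda z:(z[...,0]>90)&(z[...,1]<70)&(z[...,2]<70))(i[y0:y1,x0:x1].astype(int)) for i in(a,b)]
    print(c,m[0].sum(),m[1].sum(),(m[0]^m[1]).sum())
E
```

```text
top 95 94 3
side 189 194 17
```

```bash
python3 -c "
from rig import ctrl
print(ctrl.finish_job())"
```

```text
the job is handed in; nothing more can be done
None
```

The job is handed in: I threw the pawl back, turned the wheel one notch backward (measured about 0.52 rad) so the amber vial stands under the spout, and tipped the pawl home again, where it matches its starting pictures; all vials are still in their pockets and I touched nothing else on the bench.

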